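# Set the guide-roller gap with the eccentric and check it with the gauge

### The job

Swing the red crank of the eccentric roller clockwise until the roller almost touches the blue gauge block lying against the fence below it, leaving the block free to slide with no more than about 2 mm of play, and let go of the crank. Then check the gap by drawing the block by its black knob to the right along the fence, right out from under the roller to the end stop, and leave it lying there flat against the fence with the roller setting unchanged. Leave the spanner and the tin on the bench alone.

Things in the scene. Friction and masses are not known exactly. Their poses are not given: they have to be found in the camera images.
- station: Fixed setting station. Origin: on the bench top under the bed; x away from the robot, y left, z up; turned up to 0.38 rad about z. Grey bed, 200 mm up the slope, y = -128 to +92 mm, tilted 30 degrees, falling toward the robot: up-slope direction u = (0.866, 0, 0.5), outward normal n = (-0.5, 0, 0.866) in this frame; u = 0 at point bed_centre.
- bed_centre (a point): On the tilted bed's surface, half-way up (u = 0), y = 0: 85 mm above the station's origin. The steel fence, 13 mm high, runs along y at the bed's low edge; its guiding face is at u = -80 mm.
- end_stop (a point): Top of the steel end stop, 13 mm high, at the right (-y) end of the fence, in the middle of the gauge's track; its face is at station y = -120 mm.
- light_bar (a point): Middle of the underside of a dark LED bar over the bed: 36 mm deep (station x 20 to 56), 200 mm long along y, underside 287 mm above the bench, on a column at the back (station x 90 to 120). It hangs above the crank handle and leaves a vertical gripper no room there: lean the tool back toward the robot 25 to 40 degrees.
- crank (a joint): Eccentric's angle, rad, 0 to 2.0, grows clockwise seen from above (handle from left to right); friction holds it (2.5 N at the handle). The crank points up the slope at 1.0, else (1.0 - angle) rad to the left of that. Roller 50 mm across, 10 mm off the axis. Gap roller to fence = 46 mm + 10 mm * cos(angle + 0.5): over 47 at the start, 42 at 1.48, 41 at 1.59, 40 (touches gauge) at 1.71.
- crank_axis (a point): Where the eccentric's axis meets the bed: u = -9 mm, y = 0. The axis is normal to the bed. Handle radius 60 mm.
- crank_grip (a point): Point on the axis of the crank's black round handle, 21 mm below its end and 60 mm out of the bed. Handle 18 mm in diameter, 50 mm long, on a red crank arm, parallel to the bed's normal (leaning 30 degrees toward the robot). The handle may turn between the fingers.
- gauge_grip (a point): On the axis of the black round knob (18 mm across, 42 mm long) on the middle of the loose blue gauge block: 23 mm above the block, 19 mm below the knob's end. Block 40 mm wide (up-slope), 70 long (station y), 24 thick, 0.25 to 0.5 kg; lies on the bed against the fence, under the roller at the start. This point is then at station x -75, z 96 mm; at the end stop its station y is -85 mm.
- spanner: Bystander: flat steel open-ended spanner 30 x 150 x 5 mm lying on the bench; origin at the centre of its underside.
- tin: Bystander: round tin with blue lid, 54 mm in diameter, 24 mm high, left front; origin at the centre of its underside.

How it is judged:
On the way:
1. the gap is set (40 to 42 mm) while the gauge lies under the roller against the fence, and the crank is let go (value of joint crank between 1.46 and 1.77 rad and x of gauge_grip in the frame of station between -0.083 and -0.067 m and z of gauge_grip in the frame of station between 0.087 and 0.104 m and y of gauge_grip in the frame of station between -0.04 and 0.045 m and contact force between the fingers and crank below 0.2 N), for 0.2 s.
At the end, for the whole second after the job is handed in: Crank between 1.46 and 1.77 rad (gap about 40 to 42 mm, gauge 40 mm); the gauge at rest, flat on the tilted bed and against the fence (within 8 mm, turned under 0.1 rad), its end within 9 mm of the right-hand end stop (value of joint crank between 1.46 and 1.77 rad and x of gauge_grip in the frame of station between -0.083 and -0.067 m and z of gauge_grip in the frame of station between 0.087 and 0.104 m and y of gauge_grip in the frame of station between -0.1 and -0.076 m and linear speed of gauge below 0.01 m/s and angle between gauge's own z axis and vertical between 0.45 and 0.6 rad and angle between the y axis of gauge and the y axis of station, either way round below 0.1 rad); the robot touches nothing.
It fails at once if a bystander (spanner, tin) is moved by more than 30 mm (distance of any of spanner, tin from where it was at the start of the episode above 0.03 m).
It fails at once if the gauge is lifted off the bed by more than 40 mm (z of gauge_grip in the frame of station above 0.137 m).
It also fails if it takes over 51 s, if anything falls off the work surface, if the arm or the gripper's body presses on something with over 40 N, if the wrist force passes 120 N, or if a joint passes its speed limit or range.

### The arm

A 7-joint arm with a two-finger parallel gripper is mounted at the origin on a cart in front of the work surface, level with it; the furniture and walls round the work are solid. World frame = base frame: x ahead of the robot, y to its left, z up, the work surface at z = 0. Lengths are in m, angles in rad, forces in N, time in s.
With the tool pointing down it reaches from about 0.4 to 0.85 m from the base axis. Payload 10.4 kg.
Tool frame: the origin (TCP) lies at the very end of the fingers, on their centre line; the grasp point (between the pads) lies 19 mm behind it; z points along the fingers, y is the direction in which the jaws open and shut (so a half turn about z gives the same grasp; the last joint's range is limited). The gripper opens to 87 mm and grips with 3 to 60 N. Pads are 19 mm wide; open, the fingers measure 117 mm over their backs; the gripper's body (75 mm by 190 mm) begins 51 mm behind the grasp point.
Start: joints at [1.24, 0.332, -0.065, 1.46, 0.022, 1.35, -0.088], TCP at [0.189, -0.596, 0.223] pointing down, gripper open.
Joint ranges: [-2.6, 2.6], [-0.5, 2.12], [-1.47, 1.34], [0.16, 2.42], [-1.27, 4.41], [0.06, 2.06], [-2.6, 2.6]. Speed limits (rad/s): [2.22, 2.22, 2.79, 2.79, 3.14, 3.14, 3.14].

### API

Orientations are given as a unit quaternion [x, y, z, w].
In Python, from bench import read_state, camera, close_job, recognise, masks_of gives the robot as it stands.
- The arm moves only by the tool play_rows, never from a script. Its argument "moves" is a list of rows, each a list of 3 entries, a list of its own where there are three numbers: the shift along the tool's x, y, z in cm, then the turn, a rotation vector about the tool's x, y, z in rad, then the finger opening in cm, from 0 to 8.7. In form: [[[dx, dy, dz], [ax, ay, az], jaw], ...]. A call has 1 to 8 rows; each row is the pose to reach, as a shift and turn from the pose commanded when the call began, along the tool's axes at that moment; what a row does not reach only later rows make up. A row lasts 1/8 s, in which the tool goes at most 62.5 mm and 10.7 degrees, less where a joint would pass 70% of its speed; a pose out of reach is approached as far as the arm can. A call with a gripper value outside its range is refused whole. The fingers move at their own pace and stop on an object; "grip_force" is the grip in N (left out, the last holds). Time passes only in rows, so rows that repeat a pose let the fingers close. It gives the time, the measured TCP pose, the force and the opening at its end, in the units of the state.
- read_state(): the state, without advancing time (a new reading comes with each control period).
- camera(name): name is "scene" or "top" or "wrist"; returns a dict with "frame" (420x560x3 uint8, red, green, blue), "intrinsics" (3x3 intrinsics, pixels), "k1" (the pictures are not rectified: a ray, as slopes to the right and down, at radius r is drawn at 1 + k1 r^2 times it, then the intrinsics apply), "camera_from_world" (4x4, takes a point from world to camera coordinates). Camera axes: x right, y down, z forward; pixel columns grow to the right and rows downward; lengths in m; the calibration is good to about 2 mm. A picture is of the moment at which its call begins. There is no depth.
- close_job(): hands the job in, once; it reports no verdict.
Trained networks look in a picture, given as the dict that the camera call returned (one of the last four; its "shot" number tells which), for a name from the list of things; names that differ only in an ending like _2 or _b are one class to them, and where a whole thing is asked for, a point or a joint stands for the part that bears it (a point fixed in the world has none). Each returns a list of dicts, best first, with "conf" (0 to 1); they miss things now and then, are a little off and sometimes report something else, mostly with a low value. They report only what shows in the picture. A call takes as long as a camera call.
- recognise(picture, query): "at" ([column, row] in pixels, amid what is visible of it).
- masks_of(picture, query): "region" (420x560 bool, what is visible of it) and "at" ([column, row] in pixels, amid what is visible of it).
The state is a dict: "time": time; "joint_positions": joint angles; "joint_vel": joint speeds; "joint_torque": joint torques, N m; "ee_pos": TCP position; "eef_rot": TCP orientation; "ft_force": force on the tool from outside, world axes, zero at the start; "torque": the same for the moment, N m; "width": finger opening in m.
Only numpy, scipy, OpenCV 4.12 (cv2) and the standard library are available. Lean on these libraries where they do the work, as an engineer would, in place of code of your own. Each camera call takes 0.05 s, during which the arm holds its last target.

## Working session

There is one attempt and no reset: what is moved stays moved. The work goes in short steps, Python scripts to look and compute and a tool call to move; the robot and the scene stay as the last step left them, time stands still between calls to the robot, and variables do not carry over. Pictures are saved under pics/ and viewed, and the job is handed in when it is done.

Besides the shell and the picture viewer there is one more tool, called by a JSON object that holds its "name" and its "arguments", one argument or row to a line. play_rows: Moves the arm, as the interface text tells. Its arguments: {"type":"object","properties":{"moves":{"type":"array","items":{"type":"array"}},"grip_force":{"type":"number"}},"required":["moves"]}

```bash
mkdir -p pics; ls; cat > h.py <<'E'
import numpy as np, cv2, json
from scipy.spatial.transform import Rotation as R
from bench import read_state, camera, close_job, recognise, masks_of
def save(p,n): cv2.imwrite(f'pics/{n}.png', p['frame'][:,:,::-1])
def ray(p,uv):
    K=np.array(p['intrinsics']);k1=p['k1'];T=np.array(p['camera_from_world'])
    d=np.array([(uv[0]-K[0,2])/K[0,0],(uv[1]-K[1,2])/K[1,1]]);s=d.copy()
    for _ in range(30): s=d/(1+k1*(s@s))
    r=T[:3,:3].T@np.array([s[0],s[1],1.]); o=-T[:3,:3].T@T[:3,3]
    return o,r/np.linalg.norm(r)
def proj(p,X):
    K=np.array(p['intrinsics']);T=np.array(p['camera_from_world'])
    c=T[:3,:3]@np.asarray(X)+T[:3,3]; s=c[:2]/c[2]; s=s*(1+p['k1']*(s@s))
    return np.array([K[0,0]*s[0]+K[0,2],K[1,1]*s[1]+K[1,2]])
E
python3 - <<'E'
from h import *
print(read_state())
for n in ['scene','top','wrist']:
    p=camera(n); save(p,n+'0')
    T=np.array(p['camera_from_world']); print(n,p['shot'],p['k1'],-T[:3,:3].T@T[:3,3],T[2,:3])
    for q in ['station','crank','crank_grip','gauge_grip','end_stop','light_bar','bed_centre','crank_axis','spanner','tin']:
        try: print(q,[(np.round(d['at'],1).tolist(),round(d['conf'],2)) for d in recognise(p,q)][:3])
        except Exception as e: print(q,e)
E
```

```text
pics
{'time': 0.0, 'joint_positions': array([ 1.24039981,  0.33283539, -0.06468487,  1.4609759 ,  0.02162242,
        1.34992731, -0.08848072]), 'joint_vel': array([-0.00078329,  0.00050736,  0.00059057, -0.000264  , -0.0015089 ,
       -0.0012994 ,  0.0005778 ]), 'joint_torque': array([ 3.03661345e-04, -6.23259902e+01,  2.48972053e-02, -3.89903498e+01,
       -6.13070838e-02,  3.96666618e-02,  1.17115678e-04]), 'ee_pos': array([ 0.18920148, -0.59524238,  0.2217602 ]), 'eef_rot': array([ 9.88178335e-01,  1.53307056e-01, -1.59040534e-04, -7.07295283e-04]), 'ft_force': array([ 0.12366961, -0.15052269, -0.03951076]), 'torque': array([ 0.00607796,  0.0019212 , -0.00942838]), 'width': 0.08683337789636186}
scene 1 0.01924118013721827 [-0.3624505   0.56710324  1.13603515] [ 0.62750381 -0.3768303  -0.68135005]
station [([246.0, 227.2], 0.77)]
crank [([245.0, 226.4], 0.73)]
crank_grip [([251.1, 223.7], 0.64)]
gauge_grip [([258.6, 246.6], 0.89), ([377.2, 234.8], 0.71)]
end_stop [([244.9, 222.8], 0.96)]
light_bar [([245.3, 220.4], 0.91)]
bed_centre [([380.3, 235.0], 0.52)]
crank_axis [([246.1, 228.2], 0.72)]
spanner [([384.2, 231.1], 0.55)]
tin [([188.9, 330.4], 0.54)]
top 2 -0.0019757318075856434 [0.32537587 0.04720486 1.42194835] [ 0.16066498  0.00223534 -0.98700647]
station [([265.1, 189.8], 0.86)]
crank [([255.7, 197.6], 0.81), ([252.7, 222.0], 0.48)]
crank_grip [([255.8, 199.6], 0.95)]
gauge_grip [([254.0, 224.7], 0.73)]
end_stop [([261.0, 188.7], 0.94)]
light_bar [([261.8, 188.8], 0.67)]
bed_centre [([263.8, 190.6], 0.6)]
crank_axis [([264.2, 194.2], 0.84), ([251.8, 221.0], 0.63)]
spanner [([393.6, 260.8], 0.65)]
tin [([155.2, 263.1], 0.59)]
wrist 3 0.019151060832139407 [ 0.26221046 -0.57176547  0.38561099] [-0.26586765 -0.08385172 -0.96035581]
station []
crank []
crank_grip []
gauge_grip []
end_stop []
light_bar []
bed_centre []
crank_axis []
spanner []
tin []
```

View pics/scene0.png

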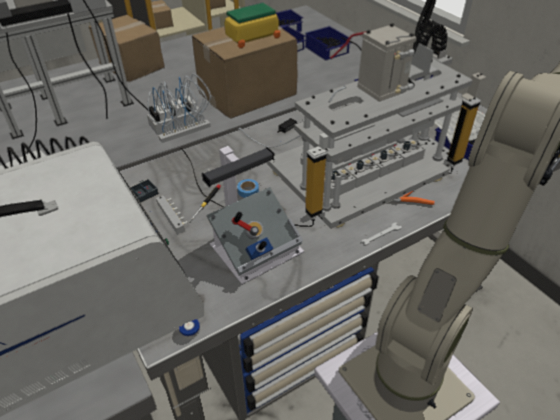

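View pics/top0.png

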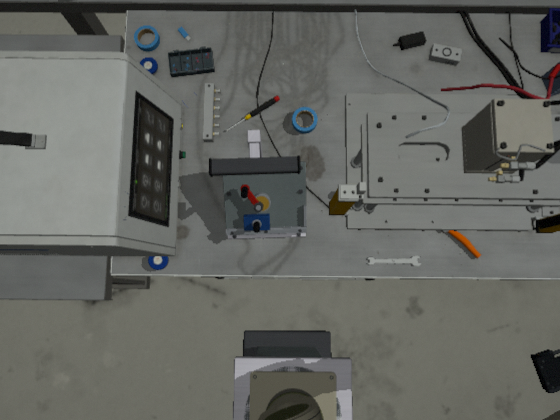

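```bash
python3 - <<'E'
import cv2
a=cv2.imread('pics/scene0.png')[130:310,150:340]; cv2.imwrite('pics/s0z.png',cv2.resize(a,None,fx=3.2,fy=3.2,interpolation=cv2.INTER_CUBIC))
a=cv2.imread('pics/top0.png')[130:260,190:340]; cv2.imwrite('pics/t0z.png',cv2.resize(a,None,fx=4.5,fy=4.5,interpolation=cv2.INTER_CUBIC))
E
```

```text
(no output)
```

View pics/s0z.png

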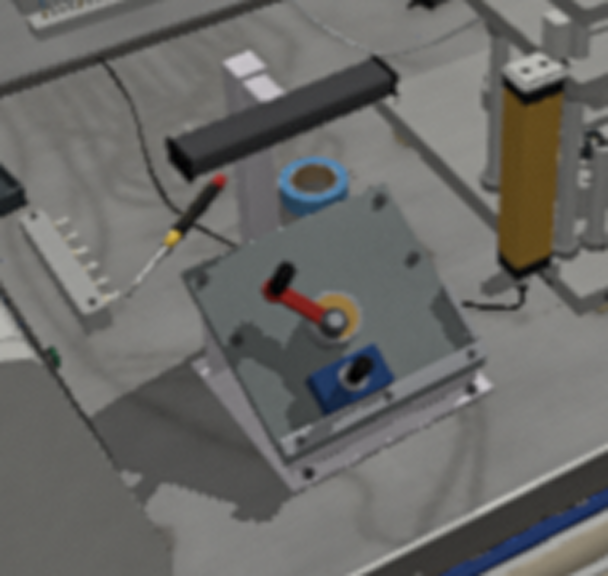

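View pics/t0z.png

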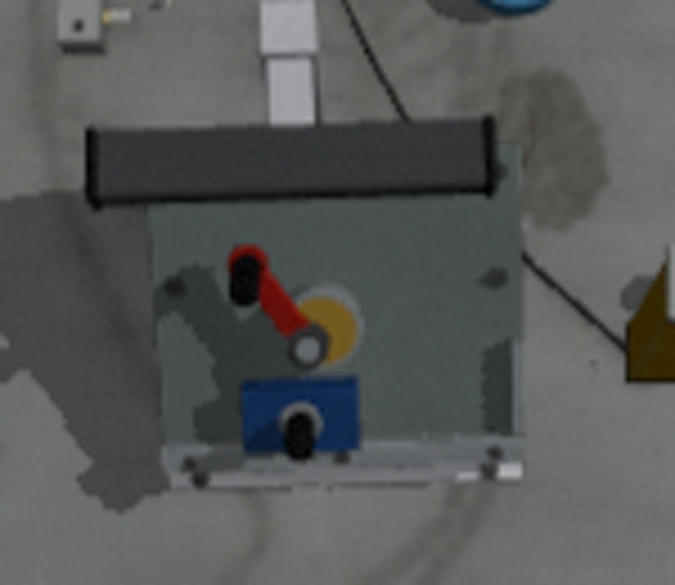

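```bash
cat >> h.py <<'E'
def stn(x,y,yaw):
    Rz=R.from_euler('z',yaw).as_matrix()
    return Rz,np.array([x,y,0.])
def bedpt(u,y,n): return np.array([.866025*u-.5*n, y, .085+.5*u+.866025*n])
def W(q,P): Rz,t=stn(*q[:3]); return Rz@P+t
def handle(a,n,r=.06): 
    return bedpt(-.009+r*np.cos(1-a), r*np.sin(1-a), n)
E
python3 - <<'E'
from h import *
from scipy.optimize import least_squares
ps=camera('scene'); pt=camera('top')
sc=lambda a,b:np.array([150+a/3.2,130+b/3.2]); tp=lambda a,b:np.array([190+a/4.5,130+b/4.5])
obs=[(ps,sc(185,272),lambda v:bedpt(.1,.092,0)),(ps,sc(383,188),lambda v:bedpt(.1,-.128,0)),
(ps,sc(287,269),lambda v:handle(v[4],.081)),(pt,tp(243,294),lambda v:handle(v[4],.081)),
(ps,sc(364,365),lambda v:bedpt(-.06,v[3],.066)),(pt,tp(300,447),lambda v:bedpt(-.06,v[3],.066)),
(pt,tp(522,143),lambda v:bedpt(.1,-.128,0)),
(ps,sc(398,92),lambda v:np.array([.02,-.1,.287])),(ps,sc(175,176),lambda v:np.array([.02,.1,.287]))]
f=lambda v:np.concatenate([proj(p,W(v,g(v)))-o for p,o,g in obs])
r=least_squares(f,[.55,0,0,0,.5],loss='soft_l1')
print(r.x,np.round(f(r.x).reshape(-1,2),1))
np.save('fit.npy',r.x)
def L(im,p,A,B,c=(0,255,255)):
    a=proj(p,W(r.x,A));b=proj(p,W(r.x,B));cv2.line(im,tuple(int(round(t*4*16)) for t in a),tuple(int(round(t*4*16)) for t in b),c,1,cv2.LINE_AA,4)
for p,n,(x0,y0) in((ps,'s',(150,150)),(pt,'t',(190,130))):
    im=cv2.resize(p['frame'][:,:,::-1],None,fx=4,fy=4,interpolation=cv2.INTER_CUBIC).copy()
    C=[bedpt(a,b,0) for a,b in((.1,.092),(.1,-.128),(-.1,-.128),(-.1,.092))]
    for i in range(4): L(im,p,C[i],C[(i+1)%4])
    L(im,p,bedpt(-.08,.092,.013),bedpt(-.08,-.128,.013),(255,0,255))
    L(im,p,bedpt(-.06,r.x[3],.024),bedpt(-.06,r.x[3],.066),(0,0,255))
    L(im,p,handle(r.x[4],.031),handle(r.x[4],.081),(0,255,0))
    y=r.x[3];C=[bedpt(-.06+a,y+b,.024) for a,b in((.02,.035),(.02,-.035),(-.02,-.035),(-.02,.035))]
    for i in range(4): L(im,p,C[i],C[(i+1)%4],(0,255,0))
    C=[np.array([a,b,.287]) for a,b in((.02,.1),(.02,-.1),(.056,-.1),(.056,.1))]
    for i in range(4): L(im,p,C[i],C[(i+1)%4],(255,255,0))
    cv2.imwrite(f'pics/ov{n}.png',im[y0*4-0:y0*4+580,x0*4:x0*4+640])
E
```

```text
[0.57169029 0.09655582 0.03805179 0.00668135 0.40867475] [[-0.8 -0.9]
 [ 0.9 -2.6]
 [ 0.1 -0.1]
 [-0.4 -0.3]
 [ 0.4 -1.1]
 [-0.7  0.1]
 [-0.4 -0. ]
 [-0.2  1.8]
 [ 5.5  2.3]]
```

View pics/ovs.png

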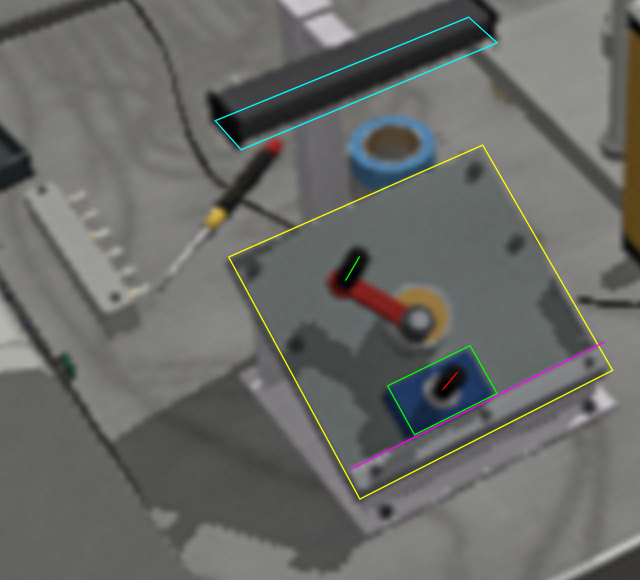

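View pics/ovt.png

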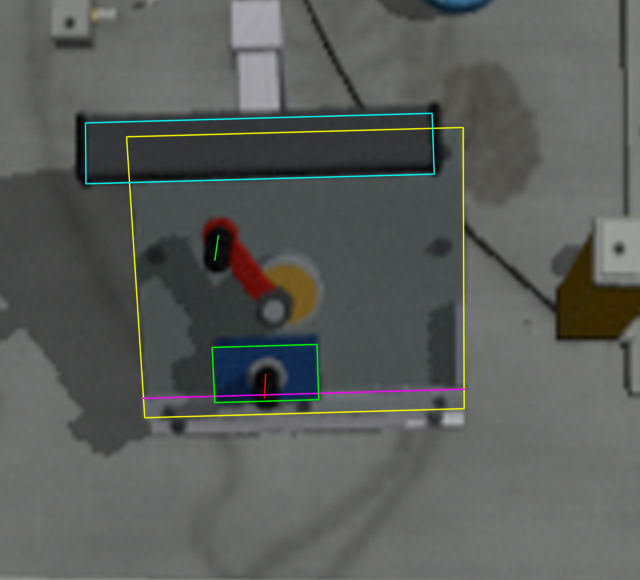

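```bash
cat >> h.py <<'E'
def rel(Pt,Rt,st=None):
    st=st or read_state(); R0=R.from_quat(st['eef_rot']).as_matrix()
    d=R0.T@(np.asarray(Pt)-st['ee_pos'])*100; rv=R.from_matrix(R0.T@Rt).as_rotvec()
    return np.round(d,2).tolist(),np.round(rv,3).tolist()
def Rtool(yaw,lean=np.pi/6,flip=True):
    z=np.array([np.sin(lean),0,-np.cos(lean)]); y=np.array([0,1.,0]) if flip else np.array([0,-1.,0])
    x=np.cross(y,z); return stn(0,0,yaw)[0]@np.column_stack([x,y,z])
E
python3 - <<'E'
from h import *
q=np.load('fit.npy')
Rt=Rtool(q[2])
R0=R.from_quat(read_state()['eef_rot']).as_matrix()
print(rel([.38,-.25,.38],R0)); 
print(rel([.38,-.25,.38],Rt)); 
P=W(q,bedpt(0,.04,.2));print(P,rel(P,Rt))
E
```

```text
([28.64, -27.16, -15.74], [0.0, 0.0, 0.0])
([28.64, -27.16, -15.74], [-0.745, -0.101, -2.781])
[0.47024097 0.13272261 0.258205  ] ([48.83, -60.9, -3.57], [-0.745, -0.101, -2.781])
```

{"name": "play_rows", "arguments": {
  "moves": [
    [[2,-2,-6],[0,0,0],8.7],
    [[7,-6,-11],[0,0,-0.18],8.7],
    [[12,-11,-15],[0,0,-0.36],8.7],
    [[17,-16,-16],[0,0,-0.54],8.7],
    [[22,-21,-16],[0,0,-0.72],8.7],
    [[26,-25,-16],[0,0,-0.9],8.7],
    [[28.6,-29,-16],[0,0,-1.08],8.7],
    [[31,-33,-16],[0,0,-1.26],8.7]
  ]
}}

```text
time: 2.75
ee_pos: [0.3806, -0.2012, 0.3826]
eef_rot: [0.706, 0.708, -0.0, 0.0]
ft_force: [0.8, 0.5, 0.4]
width: 0.0872
```

```bash
python3 - <<'E'
from h import *
q=np.load('fit.npy')
s=read_state();print(s['ee_pos'],s['joint_positions'],s['time'])
print(rel(W(q,bedpt(0,.04,.2)),Rtool(q[2])))
E
```

```text
[ 0.38055309 -0.20124348  0.38255112] [ 0.89425266 -0.12353614 -0.45250501  1.62109851 -0.05367233  1.63088244
  0.44472106] 2.75
([33.37, 9.07, 12.42], [-0.42, -0.404, -1.565])
```

{"name": "play_rows", "arguments": {
  "moves": [
    [[5,1,0],[-0.05,-0.05,-0.18],8.7],
    [[10,2,1],[-0.1,-0.1,-0.36],8.7],
    [[15,4,2],[-0.16,-0.15,-0.54],8.7],
    [[20,5,4],[-0.2,-0.2,-0.72],8.7],
    [[25,7,6],[-0.25,-0.24,-0.9],8.7],
    [[29,8,9],[-0.3,-0.29,-1.08],8.7],
    [[32,9,11],[-0.35,-0.34,-1.26],8.7],
    [[33.4,9.1,12.4],[-0.42,-0.4,-1.56],8.7]
  ]
}}

```text
time: 3.75
ee_pos: [0.4717, 0.1324, 0.2577]
eef_rot: [0.064, 0.968, 0.004, 0.242]
ft_force: [-0.4, 0.1, 0.3]
width: 0.0868
```

```bash
python3 - <<'E'
from h import *
q=np.load('fit.npy')
s=read_state();print(s['ee_pos'],s['joint_positions'],s['time'])
print(rel(W(q,bedpt(0,.04,.2)),Rtool(q[2])))
E
```

```text
[0.47173998 0.13237584 0.25767845] [ 0.41719307 -0.38687988 -0.75868895  2.09596732 -0.09530448  0.87758161
  1.11810821] 3.75
([0.11, 0.02, -0.12], [-0.043, -0.033, -0.159])
```

{"name": "play_rows", "arguments": {
  "moves": [
    [[0.1,0,-0.1],[-0.043,-0.033,-0.159],6],
    [[0.1,0,-0.1],[-0.043,-0.033,-0.159],6]
  ]
}}

```text
time: 4.0
ee_pos: [0.4701, 0.1304, 0.2585]
eef_rot: [-0.013, 0.966, 0.005, 0.258]
ft_force: [-0.4, 0.5, 1.6]
width: 0.0745
```

```bash
python3 - <<'E'
from h import *
q=np.load('fit.npy')
s=read_state();print(s['ee_pos'],s['joint_positions'],s['time'])
p=camera('wrist');save(p,'w1')
for g in ['crank_grip','gauge_grip']: print([(np.round(d['at'],1).tolist(),round(d['conf'],2)) for d in recognise(p,g)])
for P in (handle(q[4],.06),handle(q[4],.081),bedpt(-.06,q[3],.047),bedpt(-.06,q[3],.066),bedpt(-.009,0,0)): print(proj(p,W(q,P)))
im=cv2.resize(p['frame'],None,fx=1.4,fy=1.4)[:,:,::-1].copy()
def L(A,B,c=(0,255,255)):
    a=proj(p,W(q,A))*1.4;b=proj(p,W(q,B))*1.4;cv2.line(im,tuple(a.astype(int).tolist()),tuple(b.astype(int).tolist()),c,1,cv2.LINE_AA)
C=[bedpt(a,b,0) for a,b in((.1,.092),(.1,-.128),(-.1,-.128),(-.1,.092))]
for i in range(4): L(C[i],C[(i+1)%4])
L(bedpt(-.08,.092,.013),bedpt(-.08,-.128,.013),(255,0,255))
L(bedpt(-.06,q[3],.024),bedpt(-.06,q[3],.066),(0,0,255)); L(handle(q[4],.031),handle(q[4],.081),(0,255,0))
y=q[3];C=[bedpt(-.06+a,y+b,.024) for a,b in((.02,.035),(.02,-.035),(-.02,-.035),(-.02,.035))]
for i in range(4): L(C[i],C[(i+1)%4],(0,255,0))
C=[np.array([a,b,.287]) for a,b in((.02,.1),(.02,-.1),(.056,-.1),(.056,.1))]
for i in range(4): L(C[i],C[(i+1)%4],(255,255,0))
cv2.imwrite('pics/w1o.png',im)
E
```

```text
[0.47005989 0.13042029 0.25851593] [ 0.33618261 -0.41115338 -0.66638587  2.13836102 -0.12534345  0.83183019
  1.30680592] 4.0
[([253.3, 196.2], 0.59)]
[([252.7, 131.7], 0.74)]
[276.24764057 239.90125022]
[275.91387698 248.20931532]
[246.05690195 133.17460454]
[243.84433357 134.33739448]
[246.15277172 178.36122492]
```

View pics/w1o.png

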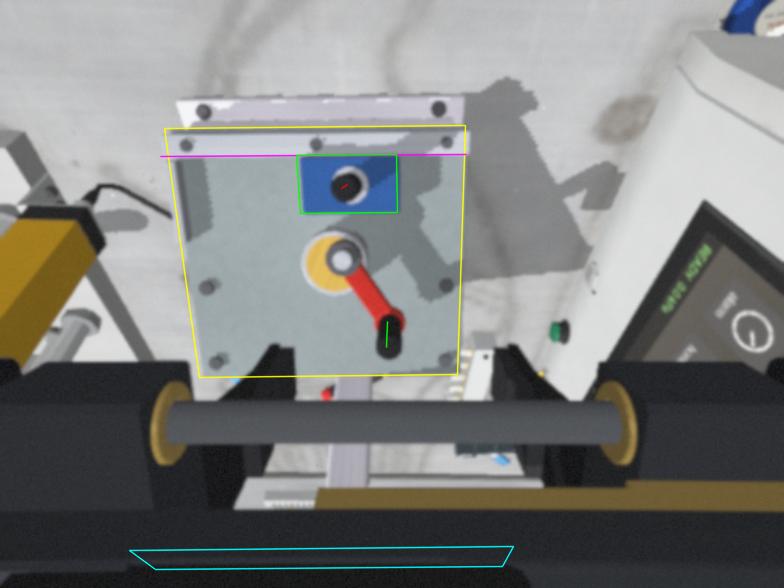

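```bash
python3 - <<'E'
from h import *
q=np.load('fit.npy')
for n in (.11,.041): print(rel(W(q,handle(q[4],n)),Rtool(q[2])))
E
```

```text
([-3.99, -0.39, 9.06], [-0.003, -0.001, -0.012])
([-4.0, -0.37, 15.96], [-0.003, -0.001, -0.012])
```

{"name": "play_rows", "arguments": {
  "moves": [
    [[-3,-0.3,3],[-0.003,0,-0.012],6],
    [[-4,-0.3,7],[-0.003,0,-0.012],6],
    [[-4,-0.3,10],[-0.003,0,-0.012],6],
    [[-4,-0.3,12],[-0.003,0,-0.012],6],
    [[-4,-0.3,14],[-0.003,0,-0.012],6],
    [[-4,-0.3,15.5],[-0.003,0,-0.012],6],
    [[-4,-0.3,15.9],[-0.003,0,-0.012],6],
    [[-4,-0.3,15.9],[-0.003,0,-0.012],6]
  ],
  "grip_force": 15
}}

```text
time: 5.15
ee_pos: [0.5848, 0.1312, 0.1412]
eef_rot: [-0.019, 0.966, 0.005, 0.258]
ft_force: [0.5, 0.0, 0.5]
width: 0.0603
```

```bash
python3 - <<'E'
from h import *
q=np.load('fit.npy')
print(rel(W(q,handle(q[4],.041)),Rtool(q[2])))
p=camera('wrist');save(p,'w2');p=camera('scene');save(p,'s2')
a=cv2.imread('pics/s2.png')[130:310,150:340]; cv2.imwrite('pics/s2z.png',cv2.resize(a,None,fx=3.2,fy=3.2,interpolation=cv2.INTER_CUBIC))
E
```

```text
([-0.02, -0.07, 0.04], [0.001, -0.002, 0.002])
```

View pics/w2.png

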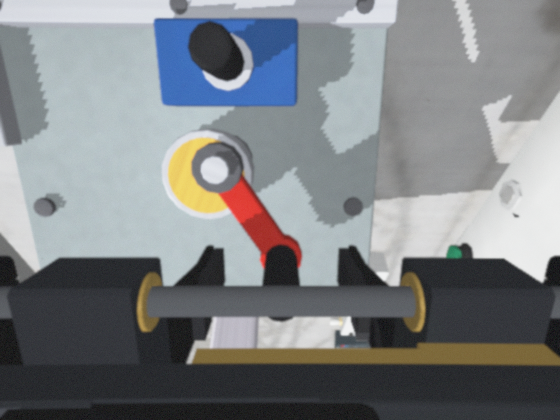

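View pics/s2z.png

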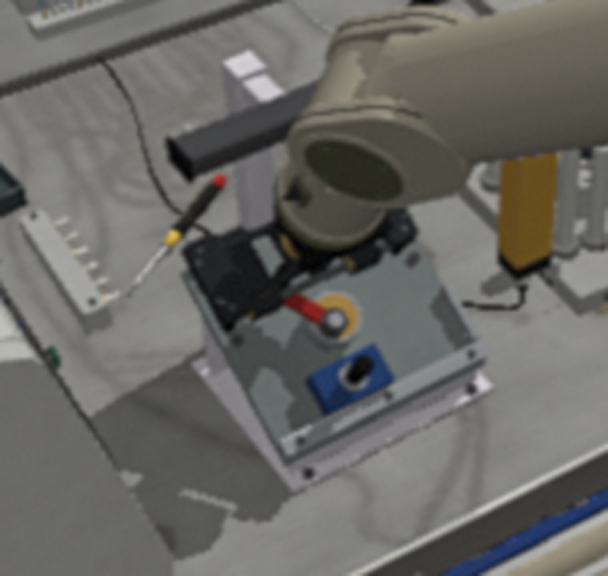

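The handle stands centred between the fingers (column 281, with the fingers at 210 and 350), so I'm closing on it.

{"name": "play_rows", "arguments": {
  "moves": [
    [[0,0,0],[0,0,0],1],
    [[0,0,0],[0,0,0],1],
    [[0,0,0],[0,0,0],1],
    [[0,0,0],[0,0,0],1]
  ],
  "grip_force": 15
}}

```text
time: 5.75
ee_pos: [0.5847, 0.1312, 0.1409]
eef_rot: [-0.02, 0.966, 0.005, 0.258]
ft_force: [-0.4, 1.2, -0.0]
width: 0.0279
```

```bash
python3 - <<'E'
from h import *
q=np.load('fit.npy')
print(read_state()['ft_force'],rel(W(q,handle(q[4],.041)),Rtool(q[2])))
for a in (.55,.7,.85,1.0,1.15,1.3,1.45,1.6): print(a,rel(W(q,handle(a,.041)),Rtool(q[2])))
E
```

```text
[-0.42638584  1.19643207 -0.04143346] ([-0.05, -0.07, 0.03], [0.001, -0.002, 0.003])
0.55 ([-0.47, -0.8, 0.03], [0.001, -0.002, 0.003])
0.7 ([-0.79, -1.64, 0.03], [0.001, -0.002, 0.003])
0.85 ([-0.99, -2.52, 0.03], [0.001, -0.002, 0.003])
1.0 ([-1.06, -3.41, 0.03], [0.001, -0.002, 0.003])
1.15 ([-0.99, -4.31, 0.03], [0.001, -0.002, 0.003])
1.3 ([-0.78, -5.19, 0.03], [0.001, -0.002, 0.003])
1.45 ([-0.45, -6.02, 0.03], [0.001, -0.002, 0.003])
1.6 ([0.0, -6.8, 0.03], [0.001, -0.002, 0.003])
```

{"name": "play_rows", "arguments": {
  "moves": [
    [[0,0,0],[0,0,0],1],
    [[0,0,0],[0,0,0],1],
    [[0,0,0],[0,0,0],1]
  ]
}}

```text
time: 6.12
ee_pos: [0.5846, 0.1311, 0.1408]
eef_rot: [-0.02, 0.966, 0.005, 0.258]
ft_force: [-0.3, -0.5, 0.6]
width: 0.0174
```

{"name": "play_rows", "arguments": {
  "moves": [
    [[-0.25,-0.4,0],[0,0,0],1],
    [[-0.47,-0.8,0],[0,0,0],1],
    [[-0.65,-1.2,0],[0,0,0],1],
    [[-0.79,-1.64,0],[0,0,0],1],
    [[-0.9,-2.1,0],[0,0,0],1],
    [[-1.0,-2.5,0],[0,0,0],1],
    [[-1.04,-2.95,0],[0,0,0],1],
    [[-1.06,-3.4,0],[0,0,0],1]
  ]
}}

```text
time: 7.12
ee_pos: [0.5967, 0.0995, 0.1477]
eef_rot: [-0.021, 0.965, 0.006, 0.26]
ft_force: [7.7, 6.6, -1.3]
width: 0.0171
```

```bash
python3 - <<'E'
from h import *
q=np.load('fit.npy')
s=read_state();print(s['ft_force'],s['width'],s['ee_pos'])
for a in (1.0,1.15,1.3,1.45,1.6): print(a,rel(W(q,handle(a,.041)),Rtool(q[2])))
p=camera('wrist');save(p,'w3')
E
```

```text
[ 7.73097707  6.58244288 -1.34899976] 0.017116313281482186 [0.59671932 0.09948359 0.14765036]
1.0 ([0.21, -0.2, 0.07], [0.004, 0.002, 0.004])
1.15 ([0.28, -1.09, 0.06], [0.004, 0.002, 0.004])
1.3 ([0.48, -1.97, 0.06], [0.004, 0.002, 0.004])
1.45 ([0.82, -2.8, 0.06], [0.004, 0.002, 0.004])
1.6 ([1.27, -3.58, 0.05], [0.004, 0.002, 0.004])
```

View pics/w3.png

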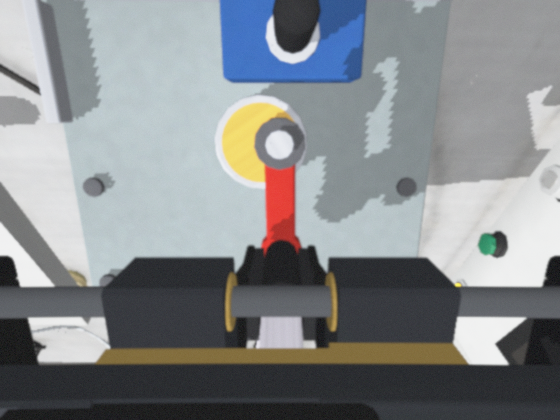

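{"name": "play_rows", "arguments": {
  "moves": [
    [[-0.15,-0.45,0],[0,0,0],1],
    [[-0.1,-0.9,0],[0,0,0],1],
    [[0,-1.35,0],[0,0,0],1],
    [[0.1,-1.8,0],[0,0,0],1],
    [[0.25,-2.2,0],[0,0,0],1],
    [[0.43,-2.6,0],[0,0,0],1],
    [[0.6,-3.0,0],[0,0,0],1],
    [[0.8,-3.3,0],[0,0,0],1]
  ]
}}

```text
time: 8.18
ee_pos: [0.5909, 0.0655, 0.1434]
eef_rot: [-0.02, 0.966, 0.006, 0.259]
ft_force: [4.3, 4.1, 0.7]
width: 0.0177
```

```bash
python3 - <<'E'
from h import *
q=np.load('fit.npy')
s=read_state();print(s['ft_force'],s['width'],s['ee_pos'])
for a in (1.45,1.6): print(a,rel(W(q,handle(a,.041)),Rtool(q[2])))
p=camera('wrist');save(p,'w4')
c=[proj(p,W(q,P)) for P in (bedpt(-.009,0,.04),handle(1.5,.031),handle(1.6,.031))];print(c)
E
```

```text
[4.27043686 4.10744061 0.66814884] 0.01766245743607783 [0.59086765 0.06554069 0.14344306]
1.45 ([-0.02, 0.56, 0.06], [0.003, 0.001, 0.004])
1.6 ([0.43, -0.21, 0.06], [0.003, 0.001, 0.004])
[array([343.82089457, 161.80275561]), array([284.56187604, 252.99682513]), array([275.48506719, 247.81683973])]
```

View pics/w4.png

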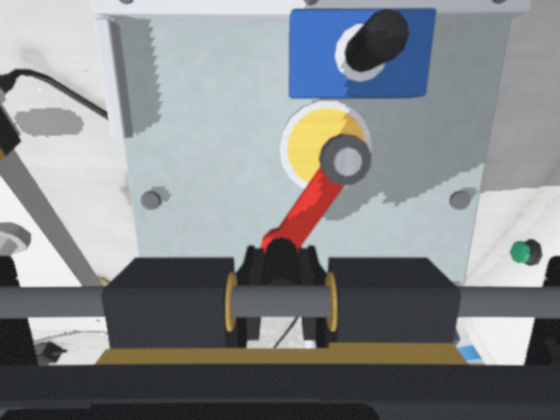

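{"name": "play_rows", "arguments": {
  "moves": [
    [[0.05,-0.1,0],[0,0,0],1],
    [[0.1,-0.18,0],[0,0,0],1],
    [[0.1,-0.18,0],[0,0,0],1]
  ]
}}

```text
time: 8.6
ee_pos: [0.5899, 0.0634, 0.1428]
eef_rot: [-0.02, 0.966, 0.006, 0.259]
ft_force: [2.5, 3.8, 1.2]
width: 0.0173
```

```bash
python3 - <<'E'
from h import *
q=np.load('fit.npy')
s=read_state();print(s['ft_force'],s['width'])
Rz,t=stn(*q[:3]); P=Rz.T@(s['ee_pos']-t); u=P[0]*.866+(P[2]-.085)*.5
for du in (0,.001,.002,.003): print(1+np.arctan2(-P[1],u+.009-du), np.hypot(P[1],u+.009-du))
E
```

```text
[2.52391024 3.84802892 1.17333872] 0.017306298814453423
1.5709973144490867 0.06250839244309114
1.5797614398124082 0.06166939846417238
1.5887666067658872 0.06083527174301303
1.5980213756025439 0.060006215254418536
```

{"name": "play_rows", "arguments": {
  "moves": [
    [[0,0.1,0],[0,0,0],1],
    [[0,0.1,0],[0,0,0],5],
    [[0,0.1,0],[0,0,0],5],
    [[0,0.1,0],[0,0,0],5],
    [[0,0.1,0],[0,0,0],5],
    [[0,0.1,0],[0,0,0],5]
  ]
}}

```text
time: 9.35
ee_pos: [0.5887, 0.0635, 0.1416]
eef_rot: [-0.02, 0.966, 0.005, 0.258]
ft_force: [0.2, 0.4, -0.2]
width: 0.049
```

{"name": "play_rows", "arguments": {
  "moves": [
    [[0,0,-2],[0,0,0],5],
    [[0,0,-5],[0,0,0],5],
    [[0.5,0,-8],[0,0,0],5],
    [[4,0,-10],[0,0,0],5],
    [[7,2,-11],[0,0,0],5],
    [[8,3,-12],[0,0,0],5],
    [[9,3.5,-12],[0,0,0],5],
    [[9,3.5,-12],[0,0,0],5]
  ]
}}

```text
time: 10.35
ee_pos: [0.4493, 0.0929, 0.2003]
eef_rot: [-0.02, 0.966, 0.005, 0.258]
ft_force: [0.1, -0.4, 0.2]
width: 0.0497
```

```bash
python3 - <<'E'
from h import *
q=np.load('fit.npy')
ps=[camera('wrist'),camera('top'),camera('scene')]
for p,n in zip(ps,'wts'):save(p,n+'5')
f=lambda d:[(np.round(e['at'],1).tolist(),round(e['conf'],2)) for e in d]
print([f(recognise(p,'gauge_grip')) for p in ps])
p=ps[0]
im=cv2.resize(p['frame'],None,fx=1.4,fy=1.4)[:,:,::-1].copy()
def L(A,B,c=(0,255,255)):
    a=proj(p,W(q,A))*1.4;b=proj(p,W(q,B))*1.4;cv2.line(im,tuple(a.astype(int).tolist()),tuple(b.astype(int).tolist()),c,1,cv2.LINE_AA)
C=[bedpt(a,b,0) for a,b in((.1,.092),(.1,-.128),(-.1,-.128),(-.1,.092))]
for i in range(4): L(C[i],C[(i+1)%4])
L(bedpt(-.08,.092,.013),bedpt(-.08,-.128,.013),(255,0,255))
L(bedpt(-.06,q[3],.024),bedpt(-.06,q[3],.066),(0,0,255))
for a in(1.46,1.59,1.77): L(handle(a,.031),handle(a,.081),(0,255,0))
y=q[3];C=[bedpt(-.06+a,y+b,.024) for a,b in((.02,.035),(.02,-.035),(-.02,-.035),(-.02,.035))]
for i in range(4): L(C[i],C[(i+1)%4],(0,255,0))
cv2.imwrite('pics/w5o.png',im)
E
```

```text
[[([287.7, 184.4], 0.85), ([250.3, 202.5], 0.56)], [([253.3, 223.5], 0.85), ([262.2, 189.1], 0.3)], [([255.3, 246.2], 0.65), ([256.2, 207.8], 0.62)]]
```

View pics/w5o.png

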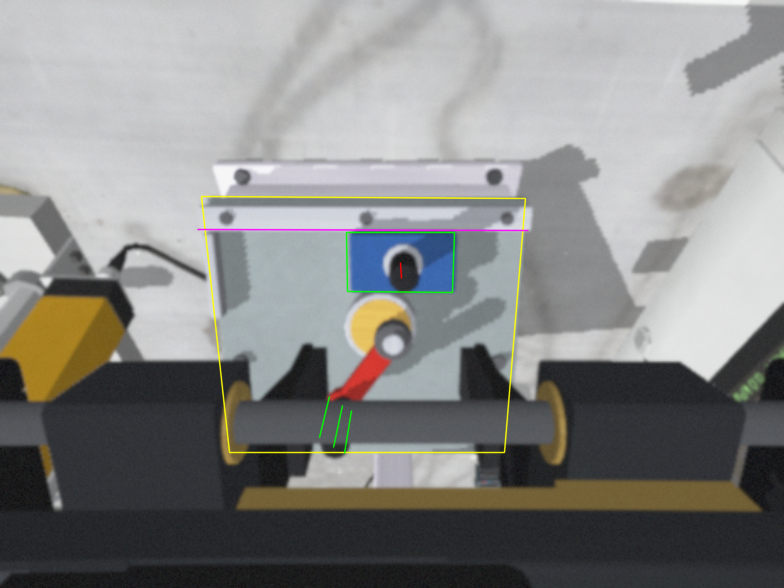

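```bash
python3 - <<'E'
from h import *
q=np.load('fit.npy')
for n in (.1,.032): print(rel(W(q,bedpt(-.06,q[3]+.001,n)),Rtool(q[2])))
E
```

```text
([1.22, 0.7, 6.12], [0.001, -0.002, 0.002])
([1.2, 0.69, 12.92], [0.001, -0.002, 0.002])
```

View pics/t5.png

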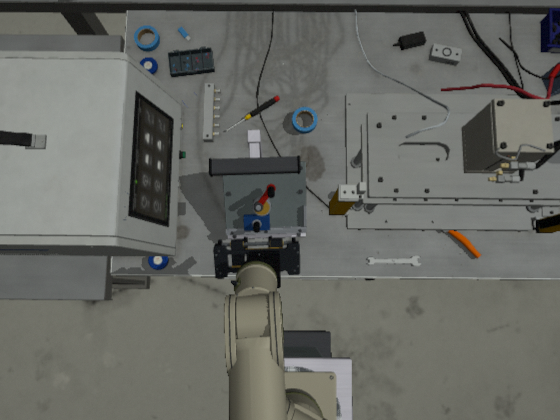

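{"name": "play_rows", "arguments": {
  "moves": [
    [[1.2,0.7,3],[0,0,0],5],
    [[1.2,0.7,6],[0,0,0],5],
    [[1.2,0.7,8],[0,0,0],5],
    [[1.2,0.7,10],[0,0,0],5],
    [[1.2,0.7,11.8],[0,0,0],5],
    [[1.2,0.7,12.8],[0,0,0],5],
    [[1.2,0.7,12.9],[0,0,0],5]
  ]
}}

```text
time: 11.52
ee_pos: [0.5033, 0.1017, 0.0826]
eef_rot: [-0.019, 0.966, 0.006, 0.257]
ft_force: [-0.9, -0.5, -0.9]
width: 0.0502
```

```bash
python3 - <<'E'
from h import *
q=np.load('fit.npy')
print(read_state()['joint_positions'],rel(W(q,bedpt(-.06,q[3]+.001,.032)),Rtool(q[2])))
p=camera('wrist');save(p,'w6')
E
```

```text
[ 0.94300073 -0.07146101 -1.28536953  2.3032269   0.24285382  0.37100816
  1.04689463] ([-0.02, -0.0, 0.0], [0.002, -0.003, 0.001])
```

View pics/w6.png

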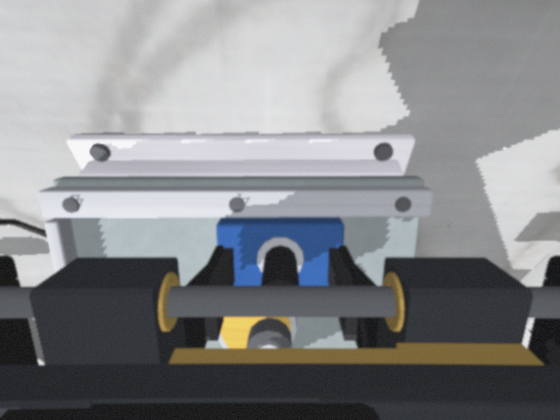

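{"name": "play_rows", "arguments": {
  "moves": [
    [[0,0,0],[0,0,0],1],
    [[0,0,0],[0,0,0],1],
    [[0,0,0],[0,0,0],1],
    [[0,0,0],[0,0,0],1],
    [[0,0,0],[0,0,0],1]
  ],
  "grip_force": 20
}}

```text
time: 12.2
ee_pos: [0.5032, 0.1018, 0.0831]
eef_rot: [-0.02, 0.966, 0.005, 0.258]
ft_force: [-3.4, -1.1, 4.2]
width: 0.0176
```

{"name": "play_rows", "arguments": {
  "moves": [
    [[0,-0.5,0],[0,0,0],1],
    [[0,-1,0],[0,0,0],1],
    [[0,-1.5,0],[0,0,0],1],
    [[0,-2.2,0],[0,0,0],1],
    [[0,-2.9,0],[0,0,0],1],
    [[0,-3.6,0],[0,0,0],1],
    [[0,-4.3,0],[0,0,0],1],
    [[0,-5,0],[0,0,0],1]
  ]
}}

```text
time: 13.2
ee_pos: [0.5053, 0.0527, 0.0831]
eef_rot: [-0.021, 0.966, 0.005, 0.258]
ft_force: [-2.3, 4.3, 2.4]
width: 0.0172
```

```bash
cat > st.py <<'E'
from h import *
q=np.load('fit.npy');s=read_state()
Rz,t=stn(*q[:3]); P=Rz.T@(s['ee_pos']-t)
print('u,y,n',np.round([P[0]*.866+(P[2]-.085)*.5,P[1],-P[0]*.5+(P[2]-.085)*.866],4),s['ft_force'],s['width'],s['joint_positions'],s['time'])
E
python3 st.py
```

```text
u,y,n [-0.0598 -0.0413  0.0324] [-2.25543844  4.25103488  2.39406906] 0.017236331994952427 [ 0.8672263  -0.09332871 -1.07640701  2.32613307  0.0311443   0.34565389
  1.35807676] 13.2
```

{"name": "play_rows", "arguments": {
  "moves": [
    [[0,-0.7,0],[0,0,0],1],
    [[0,-1.4,0],[0,0,0],1],
    [[0,-2.1,0],[0,0,0],1],
    [[0,-2.7,0],[0,0,0],1],
    [[0,-3.3,0],[0,0,0],1],
    [[0,-3.8,0],[0,0,0],1],
    [[0,-4.1,0],[0,0,0],1],
    [[0,-4.2,0],[0,0,0],1]
  ]
}}

```text
time: 14.2
ee_pos: [0.5071, 0.0099, 0.0831]
eef_rot: [-0.02, 0.966, 0.005, 0.258]
ft_force: [-0.3, 4.2, 1.7]
width: 0.0176
```

```bash
python3 st.py; python3 - <<'E'
from h import *
p=camera('wrist');save(p,'w7')
E
```

```text
u,y,n [-0.0597 -0.0842  0.0323] [-0.34639317  4.21404936  1.70199717] 0.01761804096125193 [ 0.84191779 -0.08807526 -0.93591588  2.33304669 -0.1058135   0.34104579
  1.59127406] 14.2
```

View pics/w7.png

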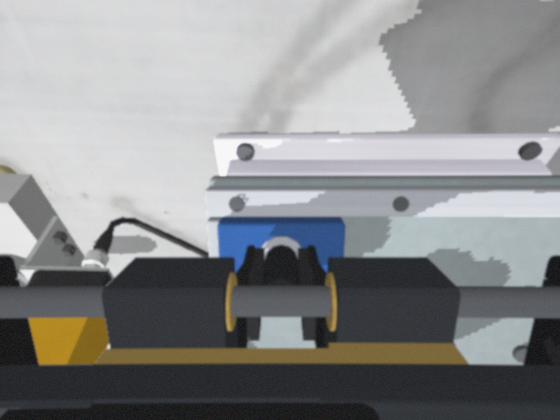

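{"name": "play_rows", "arguments": {
  "moves": [
    [[0,-0.1,0],[0,0,0],1],
    [[0,-0.2,0],[0,0,0],1],
    [[0,-0.2,0],[0,0,0],1]
  ]
}}

```text
time: 14.62
ee_pos: [0.5071, 0.0097, 0.0831]
eef_rot: [-0.021, 0.966, 0.005, 0.258]
ft_force: [-3.6, 11.5, 5.3]
width: 0.0176
```

```bash
python3 st.py
```

```text
u,y,n [-0.0597 -0.0844  0.0323] [-3.56678459 11.47857706  5.33211382] 0.0176276659174585 [ 0.84045055 -0.0876636  -0.93238221  2.33278944 -0.1125022   0.34167485
  1.60160602] 14.625
```

Force rose to 11.5 N with no further travel, so the block is against the stop. Next I ease off, release and withdraw.

{"name": "play_rows", "arguments": {
  "moves": [
    [[0,0.25,0],[0,0,0],1],
    [[0,0.25,0],[0,0,0],1],
    [[0,0.25,0],[0,0,0],5],
    [[0,0.25,0],[0,0,0],5],
    [[0,0.25,0],[0,0,0],5],
    [[0,0.25,0],[0,0,0],5],
    [[0,0.25,0],[0,0,0],5]
  ]
}}

```text
time: 15.5
ee_pos: [0.507, 0.0105, 0.0831]
eef_rot: [-0.02, 0.966, 0.005, 0.258]
ft_force: [0.5, 0.9, 0.5]
width: 0.049
```

{"name": "play_rows", "arguments": {
  "moves": [
    [[0,0,-2],[0,0,0],5],
    [[0,0,-5],[0,0,0],5],
    [[1,0,-8],[0,0,0],5],
    [[1.5,0,-11],[0,0,0],5],
    [[2,0,-13],[0,0,0],5],
    [[2,0,-14],[0,0,0],5],
    [[2,0,-14],[0,0,0],5]
  ]
}}

```text
time: 16.38
ee_pos: [0.4246, 0.0069, 0.1934]
eef_rot: [-0.02, 0.966, 0.005, 0.257]
ft_force: [-0.3, 0.0, 1.1]
width: 0.05
```

```bash
python3 st.py; python3 - <<'E'
from h import *
q=np.load('fit.npy')
ps=[camera('wrist'),camera('scene')]
for p,n in zip(ps,'ws'):
  im=cv2.resize(p['frame'],None,fx=4,fy=4,interpolation=cv2.INTER_CUBIC)[:,:,::-1].copy()
  def L(A,B,c=(0,255,255)):
    a=proj(p,W(q,A))*4;b=proj(p,W(q,B))*4;cv2.line(im,tuple(a.astype(int).tolist()),tuple(b.astype(int).tolist()),c,1,cv2.LINE_AA)
  L(bedpt(-.08,.092,.013),bedpt(-.08,-.128,.013),(255,0,255))
  for a in(1.46,1.59,1.77): L(handle(a,.031),handle(a,.081),(0,255,0))
  y=-.085;C=[bedpt(-.06+a,y+b,.024) for a,b in((.02,.035),(.02,-.035),(-.02,-.035),(-.02,.035))]
  for i in range(4): L(C[i],C[(i+1)%4],(0,255,0))
  cv2.imwrite(f'pics/{n}8o.png',cv2.resize(im,(784,588),interpolation=cv2.INTER_AREA) if n=='w' else im[600:1180,600:1300])
E
```

```text
u,y,n [-0.0761 -0.084   0.1691] [-0.26812722  0.04286905  1.05154756] 0.05001239774132524 [ 0.09543047 -0.50002354 -0.20643549  2.38603409 -0.09379496  0.72860335
  1.55286643] 16.375
```

View pics/w8o.png

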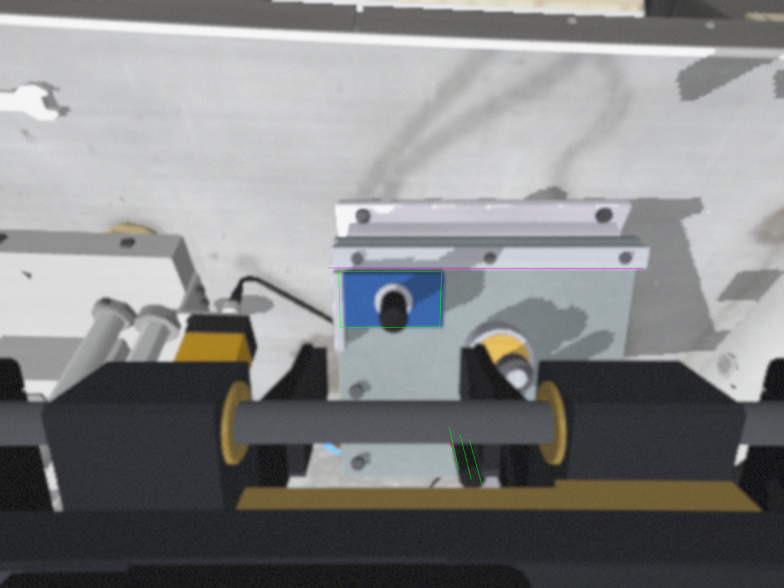

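View pics/s8o.png

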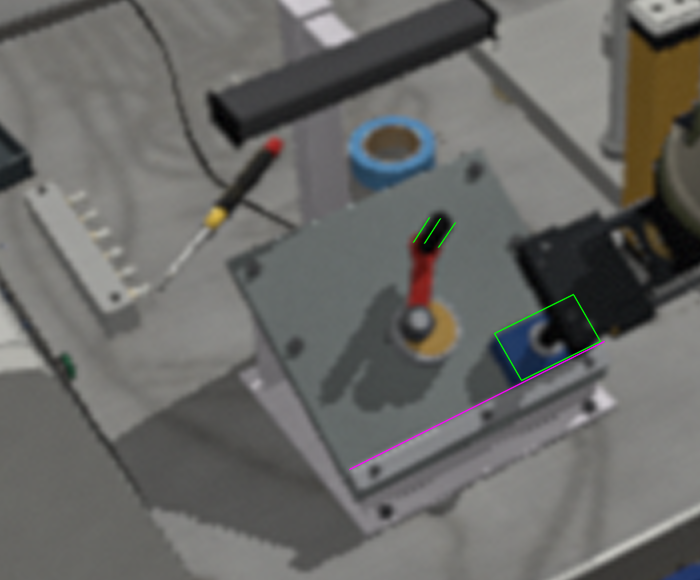

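```bash
python3 - <<'E'
import cv2
a=cv2.imread('pics/t5.png')[170:230,225:305]; b=cv2.imread('pics/top0.png')[170:230,225:305]
import numpy as np
cv2.imwrite('pics/t5z.png',np.hstack([cv2.resize(x,None,fx=5,fy=5,interpolation=cv2.INTER_CUBIC) for x in (b,a)]))
E
```

```text
(no output)
```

View pics/t5z.png

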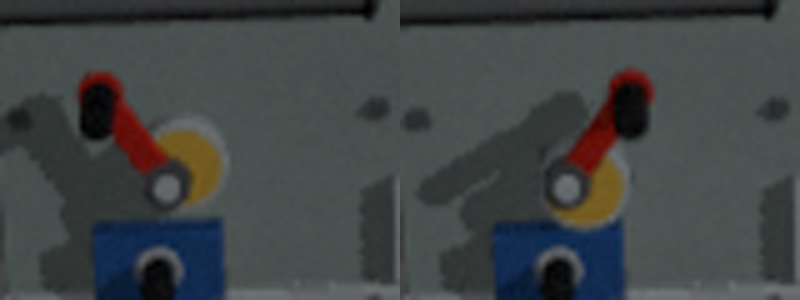

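```bash
python3 - <<'E'
from h import *
from scipy.optimize import least_squares
q=np.load('fit.npy');ps=camera('scene');pt=camera('top')
O=[(ps,[(255,230.3),(239.7,214.1),(260.5,205.3)]),(pt,[(258.4,207.4),(244.4,195),(271,194.4)])]
def f(v):
    r=[]
    for k,(p,o) in enumerate(O):
        off=v[3+2*k:5+2*k]
        for P,m in zip((bedpt(-.009,0,v[2]),handle(v[0],.081),handle(v[1],.081)),o): r+=list(proj(p,W(q,P))+off-m)
    return np.array(r)
s=least_squares(f,[.4,1.6,.04,0,0,0,0]);print(np.round(s.x,3),np.round(s.fun,2))
E
python3 st.py
```

```text
[ 0.426  1.606  0.037 -0.082  0.565  0.432  0.164] [-0.05 -0.17  0.19  0.12 -0.13  0.05  0.03 -0.11 -0.04 -0.08  0.01  0.18]
u,y,n [-0.0764 -0.0829  0.1686] [-0.20038585 -1.0130725  -0.39032651] 0.0500490929926733 [ 0.10197938 -0.49898671 -0.2129844   2.38619433 -0.1007097   0.72768933
  1.55928582] 16.575
```

{"name": "play_rows", "arguments": {
  "moves": [
    [[0,0,1],[0,0,0],5],
    [[-0.5,0,2],[0,0,0],5],
    [[-0.5,0,2],[0,0,0],5],
    [[-0.5,0,2],[0,0,0],5]
  ]
}}

```text
time: 17.08
ee_pos: [0.4387, 0.0072, 0.1777]
eef_rot: [-0.02, 0.966, 0.005, 0.256]
ft_force: [-0.1, -1.0, 1.0]
width: 0.0502
```

```bash
python3 st.py; python3 -c "
from h import *
print(close_job())"
```

```text
u,y,n [-0.0717 -0.0842  0.1485] [-0.07347016 -1.02426989  0.96274424] 0.05019105378632633 [ 0.10969841 -0.4377145  -0.22285607  2.38406634 -0.08874867  0.6695021
  1.54893393] 17.075
the job is handed in; nothing more can be done
None
```

I set the crank to about 1.6 rad, let go of it, then drew the gauge block along the fence to the end stop. I handed the job in at about 17 s; no verdict is reported back.

- **Roller setting:** two estimates agree. The tool position at release gave 1.57–1.60 rad, and a fit to the scene and top pictures gave 1.61 rad. That is a gap of about 41 mm, so roughly 1 mm of play. The scene and wrist pictures taken after the draw show the crank unmoved.
- **Gauge block:** it slid out freely, with about 4 N of drag. At the stop the force rose to 11.5 N with no further travel. The wrist picture after release shows the block against the fence and matching its end-stop outline (station y about -85 mm).
- **Clearance at hand-in:** the gripper was open and well clear of everything, with force readings around 1 N, which is noise level.
- **Spanner and tin:** the arm never went near them. I did not re-measure their positions at the end.
- **Disagreements:** the handle ran about 2–3 mm farther up the slope than my fitted station pose, and I allowed for this in the crank angle. After the last retreat, joint 2 sat right at its lower limit (-0.50 rad), so I moved the arm to -0.44 rad before handing in.

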